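Slide the bench loupe up to the spindle stop

TASK

Bring the loupe up to the spindle standing on the rail: with a fingertip press down the black pad in the middle of the loupe slide to free its brake, keep it down while you push the slide along until it rests against the stop that carries the spindle, then let the pad come up and leave the slide there. Never drag the slide with its pad up, keep off the loupe and the spindle on the stop, and leave the loose spindle, the thread ring and the mug where they are.

Things in the scene. Friction and masses are not known exactly. Their poses are not given: they have to be found in the camera images.
- rail: Low fixed steel focus rail on the countertop, 76 mm wide, 400 mm long along its own y axis, 26 mm high; origin at the centre of its underside, x pointing away from the robot across the rail, z up. Fixed, but its place and yaw vary. Between its two stops runs the loupe slide. A fixed slotted steel rack of upright spindles, tops 98 mm above the counter, stands beyond it.
- slide_block (a joint): Position of the loupe slide along the rail's y axis (m), 0 at the rail's middle, growing towards the rail's +y. With the pad up a brake holds the slide (about 10 N to drag it); with the pad down about 1 N moves it. The brake grips again wherever the pad is let up.
- pad (a joint): How far the black brake pad is pressed down (m): about 0 (to -0.001) when up, 0.007 fully down. A spring lifts it; pressing starts at about 5 N and reaches about 7 N fully down. 2 mm down or more frees the brake well.
- pad_top (a point): Centre of the upper face of the black pad (36 mm across the rail, 50 mm along it), 48 mm above the counter when up; moves with pad and slide, axes as the rail's. A finger pressed on it may push the slide by friction or against a cheek, whose inner face stands 27 mm to either side of this point along the rail.
- slide_mid (a point): Centre of the slide, 40 mm above the counter, axes as the rail's. The slide is an aluminium block 64 mm across the rail and 80 mm long (end faces 40 mm either side), top 40 mm above the counter, with an upright cheek at each end (44 mm wide, 13 mm long, tops 56 mm above the counter) and the black pad between them.
- marked_stop_mid (a point): The stop to push to: fixed steel block at either end of the rail, 30 mm long along it (faces 15 mm either side), 76 mm wide, top 50 mm above the counter; on its +x side an arm carries an upright brass tap spindle. Point at the block's centre, 40 mm above the counter. With the slide resting against it, slide_mid is 55 mm from this point.
- plain_stop_mid (a point): The same block at the other end of the rail, without a spindle; this point as for the other stop.
- loupe: Round glass loupe, 51 mm across, in a brass frame, standing upright on an arm of the slide, facing along the rail, 77 mm from the pad's centre on the rail's +x side, its top 90 mm above the counter. Not to be touched. Origin under the lens at counter height.
- held_spindle: The brass tap spindle (21 mm thick at its collar) upright in its holder on the stop's arm, 77 mm from the rail's centre line on the +x side, top 104 mm above the counter. Not to be touched. Origin under it at counter height.
- loose_spindle: Loose brass tap spindle lying on the counter, 62 mm long, 21 mm thick. Leave alone. Origin on its underside at its middle.
- thread_ring: Loose black steel thread ring lying flat, 48 mm outside, 12 mm high. Leave alone. Origin at the centre of its underside.
- mug: Blue enamel mug of pencils, 78 mm across, 85 mm high, pencils to 174 mm. Leave alone. Origin at the centre of its underside.

How it is judged:
By the outcome, as a careful person would: the job done as asked, in the order asked, and still so for the second after the job is handed in, with the robot touching nothing.
It also fails if it takes over 38 s, if anything falls off the work surface, if the arm or the gripper's body presses on something with over 40 N, if the wrist force passes 120 N, or if a joint passes its speed limit or range.

ROBOT

A 6-joint arm with a two-finger parallel gripper is mounted at the origin on the work surface. World frame = base frame: x ahead of the robot, y to its left, z up, the work surface at z = 0. Lengths are in m, angles in degrees, forces in N, time in s.
With the tool pointing down it reaches from about 0.4 to 0.825 m from the base axis. Payload 7 kg.
Tool frame: the origin (TCP) lies between the finger pads; the fingertips stand 22 mm ahead of it and the grasp point (between the pads) lies 3 mm ahead of it; z points along the fingers, y is the line along which they close (so a half turn about z gives the same grasp; the last joint's range is limited). The gripper opens to 88 mm and grips with 3 to 60 N. Pads are 19 mm wide; open, the fingers measure 130 mm over their backs; the gripper's body (78 mm by 193 mm) begins 47 mm behind the grasp point.
Start: joints at [81.652, 20.546, 0.682, 0, -70.136, -16.507], TCP at [0.284, 0.612, 0.249] pointing down, gripper open.
Joint ranges: [-176.03, 176.03], [-82.01, 121.73], [-58.28, 71.71], [-173.87, 95.51], [-174.79, -0.11], [-173.66, 173.66]. Speed limits (degrees/s): [136.94, 136.94, 172.46, 180, 180, 180].

INTERFACE

Orientations are given as [roll, pitch, yaw] about the fixed x, y, z axes, in that order (R = Rz(yaw) Ry(pitch) Rx(roll)).
In Python, from plant import ctrl gives the robot as it stands.
- The arm moves only by the tool apply_moves, never from a script. Its argument "targets" is a list of rows, each an object with "travel": the shift along the tool's x, y, z in mm, a list of three; "roll": the turn about the tool's z in degrees; "jaw": the finger opening in mm, from 0 to 87.6. In form: [{"travel": [tx, ty, tz], "roll": roll, "jaw": jaw}, ...]. A call has 1 to 10 rows; each row shifts and turns the commanded pose from where the row before left it, along the tool's axes as they then stand; what a row does not reach is not made up. A row lasts 1/10 s, in which the tool goes at most 50 mm and 8.59 degrees, less where a joint would pass 70% of its speed; a pose out of reach is approached as far as the arm can. A call with a gripper value outside its range is refused whole. The fingers move at their own pace and stop on an object; the grip force is fixed at half the most. Time passes only in rows, so rows that do not move let the fingers close. It gives the time, the measured TCP pose, the force, the opening and the grip force at its end, in the units of the state.
- ctrl.get_obs(): the state, without advancing time (a new reading comes with each control period).
- ctrl.snapshot(name): name is "scene" or "top" or "wrist"; returns the picture (400x640x3 uint8, red, green, blue); there is no depth.
- ctrl.calibration(name): a dict with "K" (3x3 intrinsics, pixels), "extrinsics" (4x4, takes a point from camera to world coordinates); the wrist camera has in their place "hand_eye" (4x4, takes a point from camera to tool coordinates, whose origin is the TCP and whose axes are the flange's). Camera axes: x right, y down, z forward; pixel columns grow to the right and rows downward; lengths in m; the calibration is good to about 2 mm. The wrist camera is an equidistant fisheye: a pixel r from the principal point sees the ray r / f radians off the axis. A picture is of the moment at which its call begins: read the wrist's pose just before it. calibration takes no time and is no camera call.
- ctrl.close_job(): hands the job in; it is judged then, once.
The state is a dict: "clock": time; "joint_pos": joint angles; "qvel": joint speeds; "tau": joint torques, N m; "tool_pos": TCP position; "orientation": TCP orientation; "force": force on the tool from outside, world axes, zero at the start; "moment": the same for the moment, N m; "opening": finger opening in m; "gripper_force": force on a finger pad.
Only numpy, scipy, OpenCV 4.12 (cv2) and the standard library are available. Lean on these libraries where they do the work, as an engineer would, in place of code of your own. Each camera call takes 0.05 s, during which the arm holds its last target. There are 200 camera calls.

## Working session

There is one attempt and no reset: what is moved stays moved. The work goes in short steps, Python scripts to look and compute and a tool call to move; the robot and the scene stay as the last step left them, time stands still between calls to the robot, and variables do not carry over. Pictures are saved under pics/ and viewed, at most 10 in all, crops included, and the job is handed in when it is done.

Besides the shell and the picture viewer there is one more tool, called after "Emit:" as name([rows], argument=value, ...), one row to a line, values as JSON. apply_moves: Moves the arm, as the interface text tells. Its arguments: {"type":"object","properties":{"targets":{"type":"array","items":{"type":"object","properties":{"travel":{"type":"array","items":{"type":"number"}},"roll":{"type":"number"},"jaw":{"type":"number"}}}}},"required":["targets"]}

```bash
mkdir -p pics; cat > h.py <<'E'
import numpy as np, cv2
from plant import ctrl
def ray(name,u,v):
    c=ctrl.calibration(name);K=c["K"];T=np.array(c["extrinsics"])
    d=T[:3,:3]@np.linalg.solve(np.array(K),[u,v,1.]);return T[:3,3],d/np.linalg.norm(d)
def onz(name,u,v,z):
    o,d=ray(name,u,v);return o+d*(z-o[2])/d[2]
def two(n1,p1,n2,p2):
    o1,d1=ray(n1,*p1);o2,d2=ray(n2,*p2)
    s=np.linalg.lstsq(np.c_[d1,-d2],o2-o1,rcond=None)[0]
    a,b=o1+s[0]*d1,o2+s[1]*d2
    return (a+b)/2,np.linalg.norm(a-b)
def proj(name,P):
    c=ctrl.calibration(name);T=np.linalg.inv(np.array(c["extrinsics"]))
    q=np.array(c["K"])@(T[:3,:3]@np.array(P)+T[:3,3]);return q[:2]/q[2]
E
python3 - <<'E'
from h import *
for n in("scene","top"):
    cv2.imwrite(f"pics/{n}.png",ctrl.snapshot(n)[:,:,::-1])
    c=ctrl.calibration(n);print(np.round(c["K"],1).tolist(),np.round(c["extrinsics"],3).tolist())
print(ctrl.get_obs())
E
```

```text
[[517.8, 0.0, 324.4], [0.0, 517.8, 190.9], [0.0, 0.0, 1.0]] [[-0.269, 0.727, -0.632, 1.469], [0.963, 0.213, -0.164, 0.223], [0.015, -0.653, -0.757, 1.137], [0.0, 0.0, 0.0, 1.0]]
[[464.9, 0.0, 319.6], [0.0, 464.9, 196.0], [0.0, 0.0, 1.0]] [[0.021, -0.987, 0.162, 0.381], [-0.999, -0.017, 0.028, -0.021], [-0.025, -0.163, -0.986, 1.211], [0.0, 0.0, 0.0, 1.0]]
{'clock': 0.1, 'joint_pos': array([ 8.16516157e+01,  2.05869451e+01,  6.39287949e-01, -1.72404899e-02,
       -7.01372405e+01, -1.65066788e+01]), 'qvel': array([ 0.01061374, -0.1176589 ,  0.14413834,  0.05703733,  0.0726759 ,
        0.05793092]), 'tau': array([-1.84464887e-03, -5.84163308e+01,  2.93752867e+01,  7.01543882e+00,
        1.02342243e-02, -4.38102734e-05]), 'tool_pos': array([0.28357482, 0.61209183, 0.2477243 ]), 'orientation': array([ 1.79913996e+02, -8.58372618e-03, -2.48609265e+01]), 'force': array([-0.16003274, -0.40816499, -0.12982616]), 'moment': array([ 0.00064061, -0.00486521, -0.00444824]), 'gripper_force': 0.0, 'opening': 0.08758685497602625}
```

View pics/scene.png

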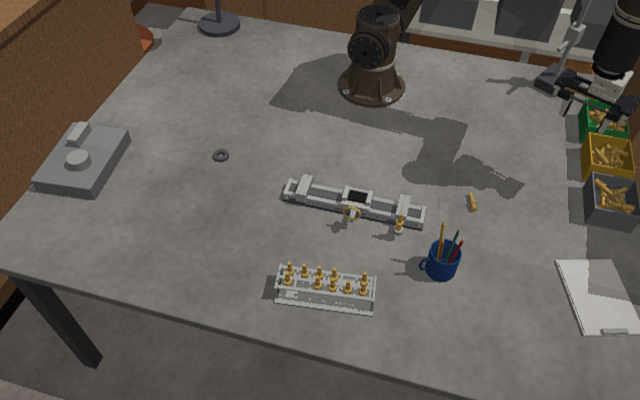

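View pics/top.png

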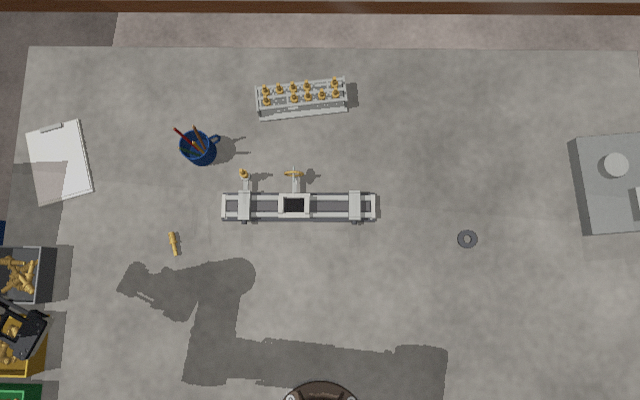

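The scene view shows the rail with the pad near (357,196) and the spindle stop at about (408,208). In the top view the pad is near (294,206), the spindle stop at (244,206) on the +y side, and the plain stop at (355,206). Next I'll measure these.

```bash
python3 - <<'E'
from h import *
res={}
for n,(x0,y0,x1,y1) in dict(top=(275,192,312,222),scene=(340,184,378,208)).items():
    im=cv2.imread(f"pics/{n}.png");g=im.max(2)
    m=np.zeros_like(g);m[y0:y1,x0:x1]=(g[y0:y1,x0:x1]<50)*255
    k,l,s,c=cv2.connectedComponentsWithStats(m);i=1+np.argmax(s[1:,4]);print(n,s[i],c[i]);res[n]=c[i]
    r=cv2.minAreaRect(np.argwhere(l==i)[:,::-1].astype(np.float32));print(r)
print(two("top",res["top"],"scene",res["scene"]),onz("top",*res["top"],.048),onz("scene",*res["scene"],.048))
im=cv2.imread("pics/top.png")[155:230,210:390];cv2.imwrite("pics/c1.png",cv2.resize(im,None,fx=4.4,fy=4.4,interpolation=2))
E
```

```text
top [284 199  20  13 236] [293.82627119 204.92372881]
((293.5, 205.0), (12.0, 19.0), 90.0)
scene [348 190  19  13 172] [357.01162791 196.34302326]
((357.02923583984375, 196.36343383789062), (17.390914916992188, 9.91771125793457), 12.094757080078125)
(array([0.54907436, 0.07739001, 0.04188245]), np.float64(0.00040025204758119346)) [0.54815347 0.07707039 0.048     ] [0.55426427 0.07801042 0.048     ]
```

View pics/c1.png

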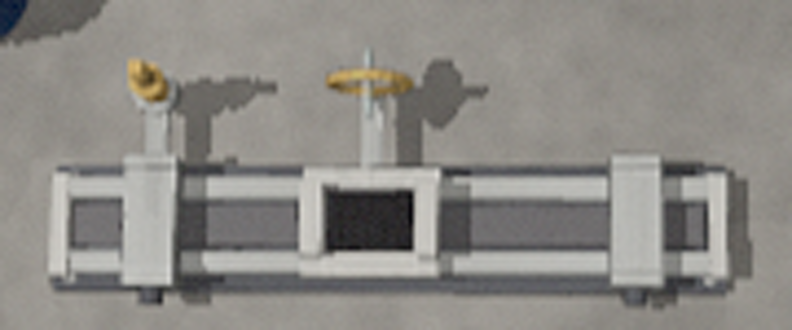

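The crop shows the pad between two cheeks, the stop tops centred near (244.3,204.8) and (354.8,204.8) in the full picture, and the loupe and spindle on the far (+x) side.

```bash
cat >> h.py <<'E'
def togo(P,yaw):
    o=ctrl.get_obs();y=np.radians(o["orientation"][2]);d=np.array(P)-o["tool_pos"]
    return np.round(1000*np.array([d[0]*np.cos(y)+d[1]*np.sin(y),d[0]*np.sin(y)-d[1]*np.cos(y),-d[2]]),1),"roll",o["orientation"][2]-yaw
E
python3 - <<'E'
from h import *
a=onz("top",244.3,204.8,.05);b=onz("top",354.8,204.8,.05);p=onz("top",293.8,204.9,.048)
print(a,b,p,np.linalg.norm(a-b)); d=a-b;yaw=np.degrees(np.arctan2(-d[0],d[1]));print(yaw)
for P in([p[0],p[1],.2477],):print(togo(P,yaw))
print(onz("top",196,150,.05))
E
```

```text
[0.54595967 0.20265453 0.05      ] [ 0.55090143 -0.07696846  0.05      ] [0.54821298 0.07713886 0.048     ] 0.27966665726533774
1.0124812002624826
(array([465. , 374.1,   0. ]), 'roll', np.float64(-25.87340766103093))
[0.68716142 0.33525235 0.05      ]
```

Emit:
apply_moves([
  {"travel": [25,20,0],"roll": 0,"jaw": 0},
  {"travel": [33,27,0],"roll": 0,"jaw": 0},
  {"travel": [33,27,0],"roll": 0,"jaw": 0},
  {"travel": [33,27,0],"roll": 0,"jaw": 0},
  {"travel": [33,27,0],"roll": 0,"jaw": 0},
  {"travel": [33,27,0],"roll": 0,"jaw": 0},
  {"travel": [33,27,0],"roll": 0,"jaw": 0},
  {"travel": [33,27,0],"roll": 0,"jaw": 0},
  {"travel": [33,27,0],"roll": 0,"jaw": 0},
  {"travel": [33,27,0],"roll": 0,"jaw": 0},
])

```text
clock: 1.1
tool_pos: [0.4656, 0.2367, 0.2485]
orientation: [180.0, 0.0, -24.8]
force: [0.7, 1.7, -0.6]
opening: 0.0132
gripper_force: 0.0
```

Emit:
apply_moves([
  {"travel": [33,27,0],"roll": 0,"jaw": 0},
  {"travel": [33,27,0],"roll": 0,"jaw": 0},
  {"travel": [33,27,0],"roll": 0,"jaw": 0},
  {"travel": [20,16,0],"roll": 0,"jaw": 0},
  {"travel": [0,0,20],"roll": -7,"jaw": 0},
  {"travel": [0,0,20],"roll": -7,"jaw": 0},
  {"travel": [0,0,0],"roll": -7,"jaw": 0},
  {"travel": [0,0,0],"roll": -5,"jaw": 0},
  {"travel": [0,0,0],"roll": 0,"jaw": 0},
])

```text
clock: 2.0
tool_pos: [0.5323, 0.1002, 0.2081]
orientation: [180.0, 0.1, 1.2]
force: [0.1, 0.4, -0.1]
opening: 0.0004
gripper_force: 0.0
```

```bash
python3 - <<'E'
from h import *
o=ctrl.get_obs();im=ctrl.snapshot("wrist")[:,:,::-1];cv2.imwrite("pics/w1.png",im)
c=ctrl.calibration("wrist");print(o["clock"],o["tool_pos"],o["orientation"],o["opening"],o["force"]);print(np.round(c["K"],1).tolist(),np.round(c["hand_eye"],3).tolist())
print(togo([.5485,.0771,.12],1))
E
```

```text
2.0 [0.53230314 0.10024739 0.20808209] [1.79975537e+02 5.43999336e-02 1.20338915e+00] 0.0003764392571643352 [ 0.08897213  0.38228132 -0.10234568]
[[309.7, 0.0, 318.3], [0.0, 309.7, 195.0], [0.0, 0.0, 1.0]] [[-0.001, -0.966, -0.258, 0.067], [1.0, -0.001, -0.0, 0.0], [0.0, -0.258, 0.966, -0.136], [0.0, 0.0, 0.0, 1.0]]
(array([15.7, 23.5, 88.3]), 'roll', np.float64(0.027205914966720535))
```

View pics/w1.png

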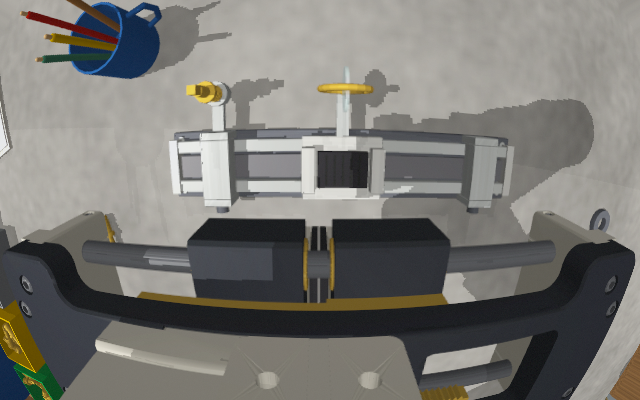

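The wrist view shows the pad centred near (343,169), between its cheeks. The spindle stop is near (217,168), the plain stop near (482,168), and the way down is clear.

```bash
cat >> h.py <<'E'
from scipy.spatial.transform import Rotation as R
def wray(u,v,pos,ori):
    c=ctrl.calibration("wrist");K=np.array(c["K"]);H=np.array(c["hand_eye"])
    x,y=(u-K[0,2])/K[0,0],(v-K[1,2])/K[1,1];r=np.hypot(x,y)
    d=np.array([x/r*np.sin(r),y/r*np.sin(r),np.cos(r)]);W=R.from_euler("xyz",ori,degrees=True).as_matrix()
    return np.array(pos)+W@H[:3,3],W@H[:3,:3]@d
def meet(o1,d1,o2,d2):
    s=np.linalg.lstsq(np.c_[d1,-d2],o2-o1,rcond=None)[0];a,b=o1+s[0]*d1,o2+s[1]*d2
    return (a+b)/2,np.linalg.norm(a-b)
E
python3 - <<'E'
from h import *
o=ctrl.get_obs();P,O=o["tool_pos"],o["orientation"]
g=cv2.imread("pics/w1.png").max(2);m=np.zeros_like(g);m[140:200,305:380]=(g[140:200,305:380]<60)*255
k,l,s,c=cv2.connectedComponentsWithStats(m);i=1+np.argmax(s[1:,4]);print(s[i],c[i])
cx,cy=s[i][0]+s[i][2]/2-.5,s[i][1]+s[i][3]/2-.5
f=lambda u,v,z:(lambda q,d:q+d*(z-q[2])/d[2])(*wray(u,v,P,O))
p=f(*c[i],.048);print(p,f(cx,cy,.048),meet(*wray(*c[i],P,O),*ray("top",293.8,204.9)))
a,b=f(217,168,.05),f(482,168,.05);print(a,b,np.linalg.norm(a-b))
print(togo([p[0],p[1],.085],1))
E
```

```text
[ 318  151   50   37 1591] [344.47768699 168.79446889]
[0.54703307 0.07488247 0.048     ] [0.54678809 0.07680622 0.048     ] (array([0.54771739, 0.07602342, 0.05379755]), np.float64(0.001423556317795149))
[0.54693306 0.20146347 0.05      ] [ 0.55339758 -0.07338157  0.05      ] 0.27492105529909844
(array([ 14.2,  25.7, 123.3]), 'roll', np.float64(0.027205914966720535))
```

Emit:
apply_moves([
  {"travel": [7,12,20],"roll": 0,"jaw": 0},
  {"travel": [7.5,12,30],"roll": 0,"jaw": 0},
  {"travel": [0,0,30],"roll": 0,"jaw": 0},
  {"travel": [0,0,25],"roll": 0,"jaw": 0},
  {"travel": [0,0,18],"roll": 0,"jaw": 0},
  {"travel": [0,0,0],"roll": 0,"jaw": 0},
  {"travel": [0,0,0],"roll": 0,"jaw": 0},
])

```text
clock: 2.75
tool_pos: [0.5477, 0.0768, 0.0859]
orientation: [180.0, 0.0, 1.1]
force: [1.1, 0.2, 0.3]
opening: 0.0004
gripper_force: 0.0
```

```bash
python3 - <<'E'
from h import *
o=ctrl.get_obs();print(o["tool_pos"],o["orientation"],o["force"])
im=ctrl.snapshot("wrist")[:,:,::-1][130:330,180:500];cv2.imwrite("pics/w2.png",cv2.resize(im,None,fx=2.4,fy=2.4))
print(togo([.5475,.0765,.07],1))
E
```

```text
[0.5477352  0.07681782 0.08587938] [1.79977867e+02 1.23536258e-02 1.07890965e+00] [1.11194051 0.20518024 0.31731908]
(array([-0.7,  0.5, 16.5]), 'roll', np.float64(0.10501976764558041))
```

View pics/w2.png

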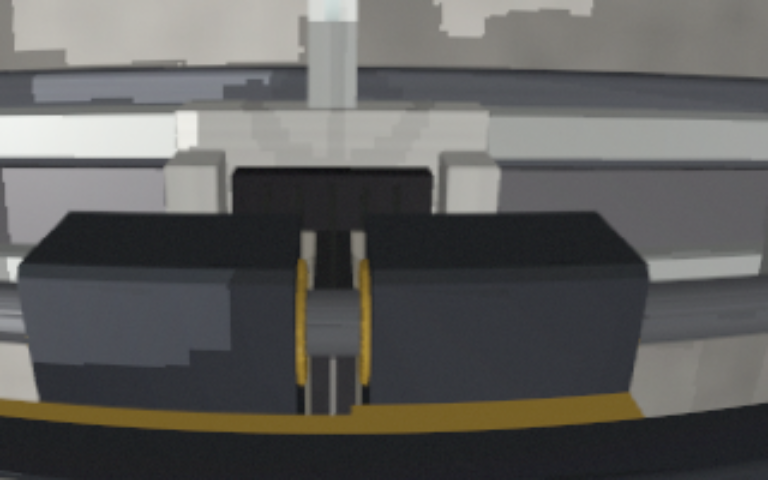

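The fingers sit centred over the pad (pad centre at column 332 of the crop, fingers at 333). Now pressing down slowly.

Emit:
apply_moves([
  {"travel": [0,0,7],"roll": 0,"jaw": 0},
  {"travel": [0,0,6],"roll": 0,"jaw": 0},
  {"travel": [0,0,3],"roll": 0,"jaw": 0},
  {"travel": [0,0,1],"roll": 0,"jaw": 0},
  {"travel": [0,0,0],"roll": 0,"jaw": 0},
])

```text
clock: 3.3
tool_pos: [0.5476, 0.0768, 0.0688]
orientation: [-180.0, -0.0, 1.2]
force: [-2.0, 0.1, 5.2]
opening: 0.0006
gripper_force: 2.5
```

Emit:
apply_moves([
  {"travel": [0,0,2],"roll": 0,"jaw": 0},
  {"travel": [0,0,0],"roll": 0,"jaw": 0},
])

```text
clock: 3.5
tool_pos: [0.5476, 0.0768, 0.0669]
orientation: [-180.0, -0.0, 1.2]
force: [-2.6, 0.5, 5.3]
opening: 0.0005
gripper_force: 2.8
```

Emit:
apply_moves([
  {"travel": [0,0,2],"roll": 0,"jaw": 0},
  {"travel": [0,0,0],"roll": 0,"jaw": 0},
])

```text
clock: 3.7
tool_pos: [0.5476, 0.0768, 0.0649]
orientation: [-180.0, -0.0, 1.1]
force: [-2.6, 0.7, 6.5]
opening: 0.0004
gripper_force: 3.1
```

Emit:
apply_moves([
  {"travel": [0,-2,0.5],"roll": 0,"jaw": 0},
  {"travel": [0,-4,0],"roll": 0,"jaw": 0},
  {"travel": [0,-6,0],"roll": 0,"jaw": 0},
  {"travel": [0,-6,0],"roll": 0,"jaw": 0},
  {"travel": [0,-6,0],"roll": 0,"jaw": 0},
  {"travel": [0,-4,0],"roll": 0,"jaw": 0},
  {"travel": [0,-2,0],"roll": 0,"jaw": 0},
  {"travel": [0,0,0],"roll": 0,"jaw": 0},
])

```text
clock: 4.5
tool_pos: [0.5472, 0.107, 0.0647]
orientation: [-180.0, -0.0, 1.2]
force: [-2.7, 0.7, 6.0]
opening: 0.0005
gripper_force: 3.2
```

```bash
python3 - <<'E'
from h import *
o=ctrl.get_obs();print(o["tool_pos"],o["force"])
im=ctrl.snapshot("wrist")[:,:,::-1][130:330,180:500];cv2.imwrite("pics/w3.png",cv2.resize(im,None,fx=2.4,fy=2.4))
E
```

```text
[0.5471791  0.10704558 0.06466657] [-2.74651032  0.73683747  5.95303975]
```

View pics/w3.png

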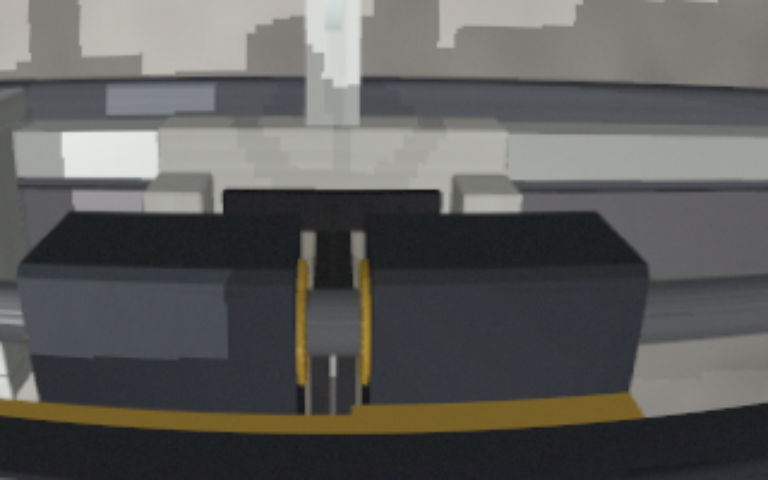

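The slide is following the fingers by friction: the pad is still centred at column 332. I'll continue, slowing near the stop.

Emit:
apply_moves([
  {"travel": [0,-2,0],"roll": 0,"jaw": 0},
  {"travel": [0,-4,0],"roll": 0,"jaw": 0},
  {"travel": [0,-6,0],"roll": 0,"jaw": 0},
  {"travel": [0,-6,0],"roll": 0,"jaw": 0},
  {"travel": [0,-6,0],"roll": 0,"jaw": 0},
  {"travel": [0,-4,0],"roll": 0,"jaw": 0},
  {"travel": [0,-3,0],"roll": 0,"jaw": 0},
  {"travel": [0,-2,0],"roll": 0,"jaw": 0},
  {"travel": [0,0,0],"roll": 0,"jaw": 0},
])

```text
clock: 5.45
tool_pos: [0.5466, 0.1401, 0.0647]
orientation: [-180.0, -0.0, 1.2]
force: [-2.0, 0.4, 6.7]
opening: 0.0005
gripper_force: 3.1
```

Emit:
apply_moves([
  {"travel": [0,-1,0],"roll": 0,"jaw": 0},
  {"travel": [0,-1,0],"roll": 0,"jaw": 0},
  {"travel": [0,-1,0],"roll": 0,"jaw": 0},
])

```text
clock: 5.75
tool_pos: [0.5466, 0.1427, 0.0647]
orientation: [180.0, -0.0, 1.2]
force: [-0.5, -0.8, 6.6]
opening: 0.0001
gripper_force: 3.1
```

Emit:
apply_moves([
  {"travel": [0,-1,0],"roll": 0,"jaw": 0},
  {"travel": [0,-1,0],"roll": 0,"jaw": 0},
  {"travel": [0,-1,0],"roll": 0,"jaw": 0},
])

```text
clock: 6.05
tool_pos: [0.5465, 0.1457, 0.0648]
orientation: [-180.0, -0.0, 1.2]
force: [-1.4, -0.7, 7.1]
opening: 0.0004
gripper_force: 3.1
```

Emit:
apply_moves([
  {"travel": [0,-1,0],"roll": 0,"jaw": 0},
  {"travel": [0,-1,0],"roll": 0,"jaw": 0},
  {"travel": [0,0,0],"roll": 0,"jaw": 0},
])

```text
clock: 6.35
tool_pos: [0.5465, 0.1478, 0.0648]
orientation: [-180.0, -0.1, 1.2]
force: [-0.7, 0.5, 6.3]
opening: 0.0004
gripper_force: 3.1
```

Emit:
apply_moves([
  {"travel": [0,-1,0],"roll": 0,"jaw": 0},
  {"travel": [0,-1,0],"roll": 0,"jaw": 0},
  {"travel": [0,0,0],"roll": 0,"jaw": 0},
])

```text
clock: 6.65
tool_pos: [0.5464, 0.1494, 0.0647]
orientation: [180.0, -0.0, 1.2]
force: [-1.1, -2.7, 6.0]
opening: 0.0006
gripper_force: 3.1
```

```bash
python3 - <<'E'
from h import *
o=ctrl.get_obs();print(o["clock"],o["tool_pos"],o["force"])
im=ctrl.snapshot("wrist")[:,:,::-1][130:330,120:440];cv2.imwrite("pics/w4.png",cv2.resize(im,None,fx=2.4,fy=2.4))
E
```

```text
6.65 [0.54643001 0.14939429 0.0647379 ] [-1.10749264 -2.65468628  6.02500605]
```

View pics/w4.png

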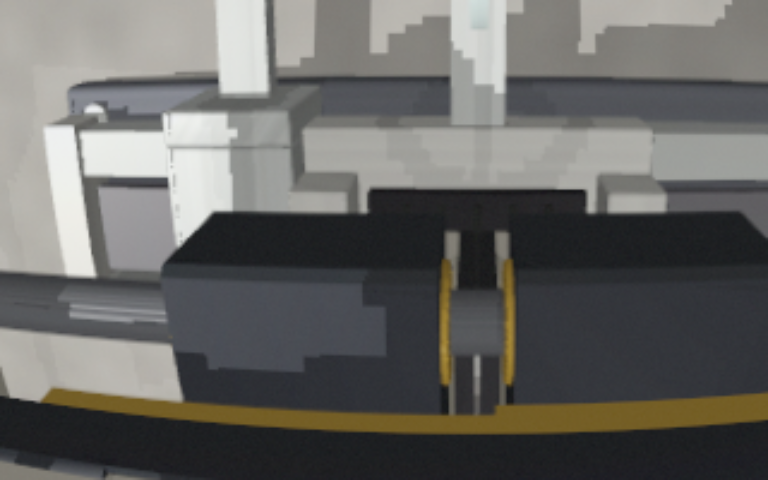

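The slide's left end face now appears to meet the stop, near column 300 of the crop, and the force shows a 2.7 N reaction. I'll push a little further to be sure.

Emit:
apply_moves([
  {"travel": [0,-1,0],"roll": 0,"jaw": 0},
  {"travel": [0,-1,0],"roll": 0,"jaw": 0},
  {"travel": [0,0,0],"roll": 0,"jaw": 0},
])

```text
clock: 7.0
tool_pos: [0.5463, 0.151, 0.0647]
orientation: [179.9, -0.0, 1.2]
force: [0.1, -4.0, 6.9]
opening: 0.0006
gripper_force: 3.2
```

Emit:
apply_moves([
  {"travel": [0,-1,0],"roll": 0,"jaw": 0},
  {"travel": [0,-1,0],"roll": 0,"jaw": 0},
  {"travel": [0,0,0],"roll": 0,"jaw": 0},
])

```text
clock: 7.3
tool_pos: [0.5462, 0.1529, 0.0647]
orientation: [179.9, -0.0, 1.2]
force: [0.1, -3.9, 6.3]
opening: 0.0005
gripper_force: 3.2
```

```bash
python3 - <<'E'
from h import *
o=ctrl.get_obs();print(o["clock"],o["tool_pos"],o["force"])
g=ctrl.snapshot("wrist").max(2)[210:214,250:390];h=cv2.imread("pics/w4.png")
g0=cv2.resize(h,(320,200),interpolation=cv2.INTER_AREA).max(2)[80:84,130:270]
for q in(g0,g):
    x=np.where(q.mean(0)<60)[0];print(x.min()+250,x.max()+250)
E
```

```text
7.3 [0.54622173 0.15294411 0.06465341] [ 0.11181743 -3.94717438  6.28745577]
274 363
280 369
```

The reaction has levelled off at 4 N with the fingers slipping over the pad, so the slide is against the stop. Lifting straight up.

Emit:
apply_moves([
  {"travel": [0,0,-2],"roll": 0,"jaw": 0},
  {"travel": [0,0,-3],"roll": 0,"jaw": 0},
  {"travel": [0,0,-4],"roll": 0,"jaw": 0},
  {"travel": [0,0,-10],"roll": 0,"jaw": 0},
  {"travel": [0,0,-20],"roll": 0,"jaw": 0},
  {"travel": [0,0,-30],"roll": 0,"jaw": 0},
  {"travel": [0,0,-40],"roll": 0,"jaw": 0},
  {"travel": [0,0,-30],"roll": 0,"jaw": 0},
  {"travel": [0,0,0],"roll": 0,"jaw": 0},
  {"travel": [0,0,0],"roll": 0,"jaw": 0},
])

```text
clock: 8.35
tool_pos: [0.546, 0.1541, 0.2041]
orientation: [-179.9, -0.1, 1.1]
force: [0.2, -0.3, -0.8]
opening: 0.0007
gripper_force: 0.0
```

```bash
python3 - <<'E'
from h import *
o=ctrl.get_obs();print(o["clock"],o["tool_pos"],o["force"])
im=ctrl.snapshot("wrist")[:,:,::-1][50:250,160:480];cv2.imwrite("pics/w5.png",cv2.resize(im,None,fx=2.4,fy=2.4))
E
```

```text
8.35 [0.54604151 0.15407126 0.20409994] [ 0.15708039 -0.26757788 -0.79303781]
```

View pics/w5.png

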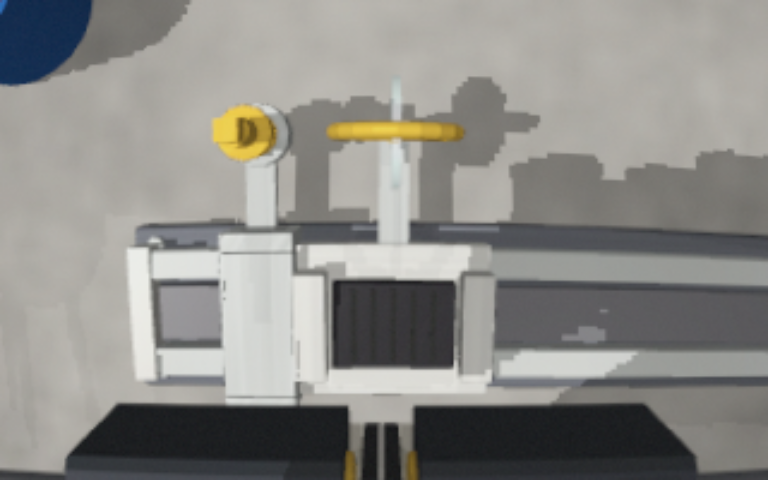

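The slide sits flush against the spindle stop (seam near column 296). The pad is up, and the loupe and spindle look untouched.

```bash
python3 -c "
from plant import ctrl
print(ctrl.close_job())"
```

```text
the job is handed in; nothing more can be done
None
```

The loupe slide rests against the spindle stop with its pad up and the arm clear, handed in at about 8.4 s; the hand-in call gave no verdict.

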